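# Shut the nut mill's drawer and hold its dial at the third click

## Task

The catch drawer of the nut mill has been left open: push it fully home until it clicks shut. Only then press the lever of the mill's spring-return dial round clockwise, past its first and second clicks to the third at the end of its travel, and hold it there against the spring; finish while still holding it. Leave the bowl and the jar beside the mill, the squeeze bottle and the flask where they stand.

Things in the scene. Friction and masses are not known exactly. Their poses are not given: they have to be found in the camera images.
- mill: stainless nut mill, fixed. Origin: centre of its footprint on the bench (z=0). Front faces its own -x; +y is on the left of a person standing before the front, looking at it. mm: drawer foot x -150..165, y -105..105, top z 100; motor housing on it x -75..165, y -100..100, flat top (deck with the dial) z 185; round hopper behind the dial: axis x 95, y 0, radius 67, up to z 331
- drawer_handle (a point): middle of the drawer's bar handle: level round bar 100 mm long, about 10 thick, along the mill's y, 62 mm above the bench, 35 mm in front of the drawer front (200 wide, 76 high, 12 thick, covering the foot's front). With the drawer home it is at x -197, y 0 in the mill's frame; moves with the drawer along the mill's x
- drawer (a joint): how far the catch drawer stands open (m): 0 = home; grows as it slides out along the mill's -x, at most 0.13. About 0.6 N of friction; from 14 mm to 6 mm open a spring roller catch resists with up to about 10 N; from about 4 mm on it pulls the drawer home and keeps it there
- dial_axis (a point): point on the dial's upright turning axis, at x -30, y 0 in the mill's frame, 210 mm above the bench (25 mm above the deck). Hub: radius 24 mm up to 20 mm above the deck, radius 17 above that up to 39 mm
- dial_lever (a point): middle of the dial's lever, 55 mm out from the axis, 25 mm above the deck; turns with it. The lever is a level black bar out from the hub, 14 mm thick, 12 to 38 mm above the deck, with a round end 18 mm across reaching 76 mm from the axis. At rest it points 38 degrees to the right of straight forward (the mill's -x), for a person before the front; clockwise it sweeps across the front to the left
- dial (a joint): angle of the dial (rad): 0 = off, grows clockwise seen from above, end stop 1.38. Clicks: first 0.44, second 0.88, third from about 1.3 to the stop. The return spring (0.24 N m at 0, 0.41 at the stop: 4 to 8 N at the lever, some 3 N more to get over each click) throws it back to 0 from anywhere when let go; no click holds it
- bowl_d: stoneware dessert bowl, 100 mm in diameter, 55 high, loose, on the bench to the right of the mill's open drawer; origin: centre of its underside
- jar: glass jar with a steel lid, 72 mm in diameter, 100 high, loose, on the bench close to the mill's right side; origin: centre of its underside
- squeeze: plastic squeeze bottle with a nozzle, 58 mm in diameter, 185 high, loose, to the right of the robot; origin: centre of its underside
- flask: dark steel drinking flask, 70 mm in diameter, 200 high, loose, to the left of the robot; origin: centre of its underside

How it is judged:
By the outcome, as a careful person would: the job done as asked, in the order asked, and still so for the second after the job is handed in, while the arm keeps its last pose, push and grip.
It also fails if it takes over 64 s, if anything falls off the work surface, if the arm or the gripper's body presses on something with over 40 N, if the wrist force passes 120 N, or if a joint passes its speed limit or range.

## Robot

A 7-joint arm with a two-finger parallel gripper is mounted at the origin on the work surface. World frame = base frame: x ahead of the robot, y to its left, z up, the work surface at z = 0. Lengths are in m, angles in degrees, forces in N, time in s.
With the tool pointing down it reaches from about 0.425 to 0.875 m from the base axis. Payload 4.7 kg.
Tool frame: the origin (TCP) lies on the centre line of the jaws, within the pads' length; the fingertips stand 25 mm ahead of it and the grasp point (between the pads) lies 6 mm ahead of it; z points along the fingers, y is the direction in which the jaws open and shut (so a half turn about z gives the same grasp; the last joint's range is limited). The gripper opens to 87 mm and grips with 3 to 60 N. Pads are 19 mm wide; open, the fingers measure 117 mm over their backs; the gripper's body (75 mm by 190 mm) begins 51 mm behind the grasp point.
Start: joints at [-76.312, 18.392, -4.016, 83.108, 1.295, 78.541, -3.26], TCP at [0.145, 0.634, 0.21] pointing down, gripper open.
Joint ranges: [-163.93, 163.93], [-17.29, 119.83], [-79.2, 71.16], [3.27, 140.29], [-89.18, 269.18], [5.43, 117.66], [-154.24, 154.24]. Speed limits (degrees/s): [147.25, 147.25, 180, 180, 180, 180, 180].

## Interface

Orientations are given as [roll, pitch, yaw] about the fixed x, y, z axes, in that order (R = Rz(yaw) Ry(pitch) Rx(roll)).
In Python, from cell import env gives the robot as it stands.
- The arm moves only by the shell command python3 -m creep 'ROWS' [OPENING] [FORCE]. ROWS is JSON, a list of rows, each an object of numbers: "tx", "ty", "tz": the shift along the tool's x, y, z in m; "rx", "ry", "rz": the turn, a rotation vector about the tool's x, y, z in degrees. In form: [{"tx": .., "ty": .., "tz": .., "rx": .., "ry": .., "rz": ..}, ...]. A call has 1 to 20 rows; each row shifts and turns the commanded pose from where the row before left it, along the tool's axes as they then stand; what a row does not reach is not made up. A row lasts 1/8 s, in which the tool goes at most 62.5 mm and 10.7 degrees, less where a joint would pass 70% of its speed; a pose out of reach is approached as far as the arm can. A call is refused whole if a number of a shift passes 0.0625 or a number of a turn 10.7, either way. A call with a gripper value outside its range is refused whole. OPENING is the finger opening in m, from 0 to 0.087, set as the call begins (- or left out, the last holds). The fingers move at their own pace and stop on an object; FORCE is the grip in N (left out, the last holds). Time passes only in rows, so rows that do not move let the fingers close. It gives the time, the measured TCP pose, the force and the opening at its end, in the units of the state.
- env.get_obs(): the state, without advancing time (a new reading comes with each control period).
- env.read_camera(name): name is "side" or "top" or "wrist"; returns a dict with "pixels" (480x640x3 uint8, red, green, blue), "intrinsics" (3x3 intrinsics, pixels), "R" (3x3) and "t" (3): a world point X has camera coordinates R X + t. Camera axes: x right, y down, z forward; pixel columns grow to the right and rows downward; lengths in m; the calibration is good to about 2 mm. A picture is of the moment at which its call begins. There is no depth.
- env.sign_off(): hands the job in, once; it reports no verdict.
The state is a dict: "time_s": time; "qpos": joint angles; "joint_velocities": joint speeds; "effort": joint torques, N m; "tool_pos": TCP position; "tool_rot": TCP orientation; "force": force on the tool from outside, world axes, zero at the start; "wrist_torque": the same for the moment, N m; "grip_width": finger opening in m.
Only numpy, scipy, OpenCV 4.12 (cv2) and the standard library are available. Lean on these libraries where they do the work, as an engineer would, in place of code of your own. Each camera call takes 0.05 s, during which the arm holds its last target.

## Working session

There is one attempt and no reset: what is moved stays moved. The work goes in short steps, Python scripts to look and compute and a shell command to move; the robot and the scene stay as the last step left them, time stands still between calls to the robot, and variables do not carry over. Pictures are saved under pics/ and viewed, and the job is handed in when it is done.

```bash
mkdir -p pics; python3 - <<'E'
from cell import env
import cv2
o=env.get_obs()
print({k:o[k] for k in('time_s','tool_pos','tool_rot','force','grip_width')})
for n in('side','top','wrist'):
    c=env.read_camera(n); cv2.imwrite(f'pics/{n}0.png',c['pixels'][:,:,::-1]); print(n,c['intrinsics'],c['R'],c['t'])
E
ls
```

```text
{'time_s': 0.0, 'tool_pos': array([0.14482504, 0.63304678, 0.20905165]), 'tool_rot': array([-1.79888305e+02,  8.24893419e-03,  1.67122138e+02]), 'force': array([-0.87653952,  0.58386068, -1.08789367]), 'grip_width': 0.08704135533851894}
side [[619.84688303   0.         325.17731551]
 [  0.         619.84688303 232.92309542]
 [  0.           0.           1.        ]] [[ 5.49950190e-01  8.35197004e-01  8.67945232e-04]
 [ 7.95025657e-01 -5.23179674e-01 -3.06948259e-01]
 [-2.55908175e-01  1.69496292e-01 -9.51725808e-01]] [-0.33528519 -0.39164648  1.71080955]
top [[496.25899384   0.         320.69822701]
 [  0.         496.25899384 248.07108298]
 [  0.           0.           1.        ]] [[ 0.02211028 -0.99950605  0.02233384]
 [-0.99013059 -0.02498431 -0.13790286]
 [ 0.13839273 -0.01906434 -0.99019392]] [-0.00177415  0.55367472  1.29786374]
wrist [[404.67895859   0.         314.32286697]
 [  0.         404.67895859 248.55089892]
 [  0.           0.           1.        ]] [[ 0.22320578  0.97476798 -0.00256276]
 [ 0.9422319  -0.21508043  0.25678678]
 [ 0.24975633 -0.05973101 -0.96646468]] [-0.64935984 -0.03129863  0.39052296]
pics
```

View pics/top0.png

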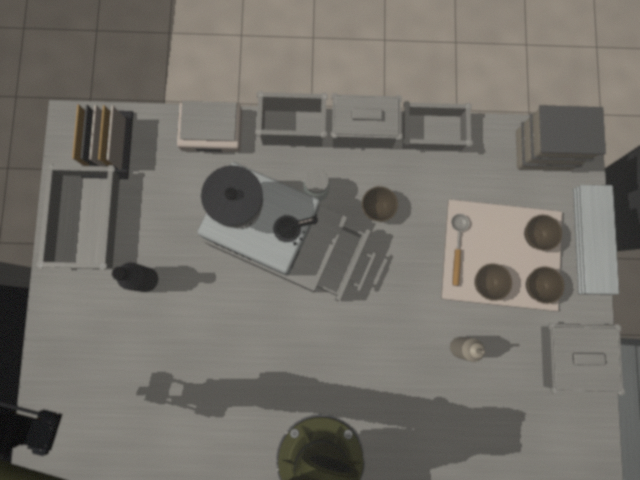

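View pics/side0.png

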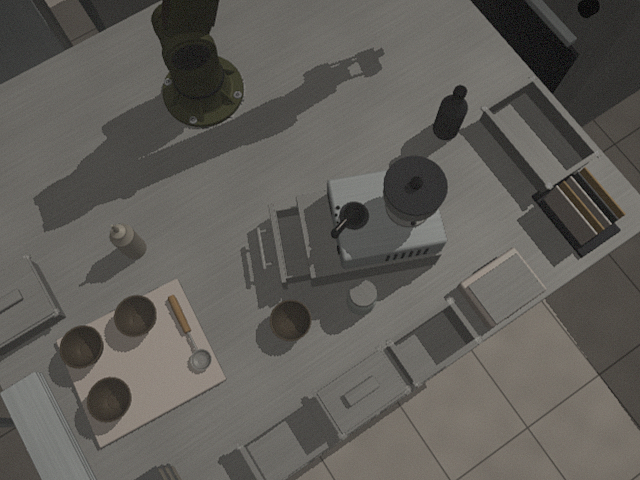

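View pics/wrist0.png

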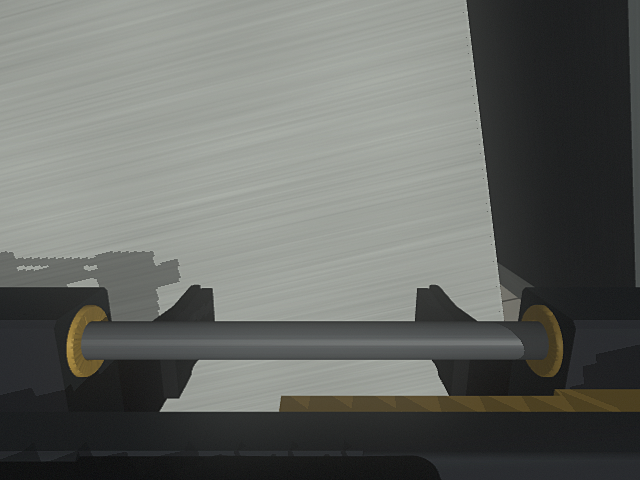

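The top view shows the mill around pixel (270,230), with its front facing right and slightly down. The drawer handle is near (373,272), the dial hub near (287,228) and its lever points up-right. The bowl is at (380,204), the jar at (317,182), the bottle at (467,348) and the flask at (135,277). I'll enlarge to get exact features.

```bash
python3 - <<'E'
import cv2
a=cv2.imread('pics/top0.png')[150:310,180:420]; a=cv2.convertScaleAbs(a,alpha=1.6,beta=10)
cv2.imwrite('pics/topz.png',cv2.resize(a,None,fx=3.3,fy=3.3,interpolation=cv2.INTER_CUBIC))
a=cv2.imread('pics/side0.png')[140:350,230:460];a=cv2.convertScaleAbs(a,alpha=1.6,beta=10)
cv2.imwrite('pics/sidez.png',cv2.resize(a,None,fx=2.8,fy=2.8,interpolation=cv2.INTER_CUBIC))
E
```

```text
(no output)
```

View pics/topz.png

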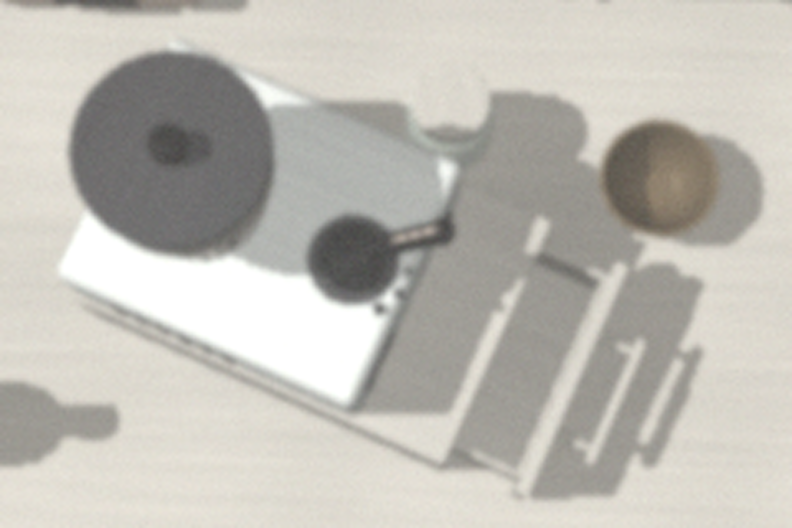

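View pics/sidez.png

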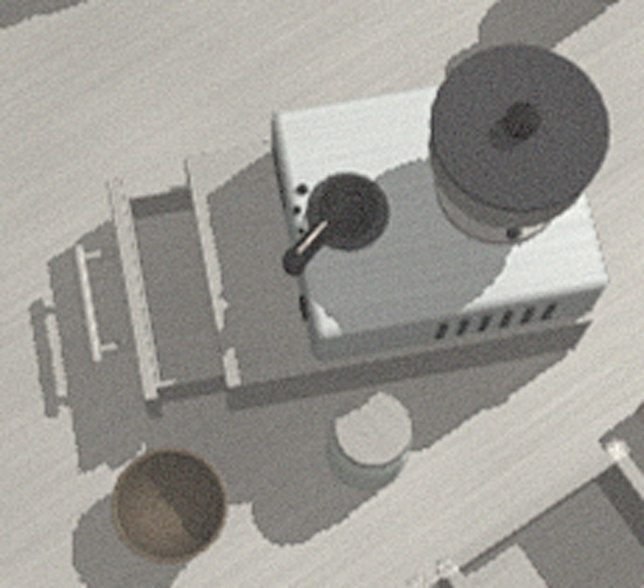

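```bash
cat > h.py <<'E'
from cell import env
import numpy as np
def ray(c,uv,z):
    K,R,t=(np.array(c[k]) for k in('intrinsics','R','t'))
    d=R.T@np.linalg.inv(K)@np.array([uv[0],uv[1],1.]); o=-R.T@t
    return o+d*(z-o[2])/d[2]
def proj(c,X):
    K,R,t=(np.array(c[k]) for k in('intrinsics','R','t'))
    p=K@(R@np.array(X)+t); return p[:2]/p[2]
def st():
    o=env.get_obs(); print(o['time_s'],np.round(o['tool_pos'],4),np.round(o['tool_rot'],1),'F',np.round(o['force'],1),'q',np.round(o['qpos'],0),'g',round(o['grip_width'],4))
E
python3 - <<'E'
from h import *
T=env.read_camera('top');S=env.read_camera('side')
tz=lambda p:(p[0]/3.3+180-.35,p[1]/3.3+150-.35)
sz=lambda p:(p[0]/2.8+230-.3,p[1]/2.8+140-.3)
def r(n,c,p,z): print(n,np.round(ray(c,p,z),4))
for n,p,z in [('deckFR',(457,163),.185),('deckFL',(350,408),.185),('deckBL',(62,272),.185),('h1',(640,342),.067),('h2',(592,460),.067),('hub',(352,258),.215),('levend',(445,230),.223),('hop',(172,152),.331),('bowl',(660,178),.055),('jar',(449,108),.1),('drFL',(520,493),.078),('drFR',(622,265),.078)]: r(n,T,tz(p),z)
for n,p,z in [('deckFL',(275,113),.185),('deckFR',(315,340),.185),('h1',(98,358),.067),('h2',(80,248),.067),('hub',(348,210),.215),('levend',(293,263),.223),('hop',(519,120),.331),('bowl',(170,503),.055),('jar',(373,428),.1)]: r('S'+n,S,sz(p),z)
E
```

```text
deckFR [0.653 0.023 0.185]
deckFL [0.4706 0.0959 0.185 ]
deckBL [0.5643 0.3074 0.185 ]
h1 [ 0.5392 -0.1279  0.067 ]
h2 [ 0.4442 -0.0905  0.067 ]
hub [0.5747 0.0963 0.215 ]
levend [0.5951 0.0309 0.223 ]
hop [0.6199 0.2079 0.331 ]
bowl [ 0.6765 -0.1448  0.055 ]
jar [0.718  0.0294 0.1   ]
drFL [ 0.4165 -0.0334  0.078 ]
drFR [ 0.5993 -0.1116  0.078 ]
SdeckFL [0.4742 0.0966 0.185 ]
SdeckFR [0.6532 0.0162 0.185 ]
Sh1 [ 0.5392 -0.1274  0.067 ]
Sh2 [ 0.446  -0.0884  0.067 ]
Shub [0.5855 0.0921 0.215 ]
Slevend [0.6003 0.0298 0.223 ]
Shop [0.6277 0.2084 0.331 ]
Sbowl [ 0.6765 -0.1422  0.055 ]
Sjar [0.7241 0.0292 0.1   ]
```

```bash
python3 -m creep '[{"tz":-0.04},{"tz":-0.05},{"tz":-0.05},{"tz":-0.05},{"ty":-0.03},{"ty":-0.04},{"ty":-0.03}]' 0 20; python3 -c "
from h import *
st()"
```

```text
0.25 [0.1449 0.6334 0.2097] [-180.     0.   167.1] F [ 0.3  0.7 -0. ] q [-76.  18.  -4.  83.   1.  79.  -3.] g 0.087$[0]: bad value
```

```bash
python3 -m creep '[{"tx":0,"ty":0,"tz":-0.04,"rx":0,"ry":0,"rz":0},{"tx":0,"ty":0,"tz":-0.05,"rx":0,"ry":0,"rz":0},{"tx":0,"ty":0,"tz":-0.05,"rx":0,"ry":0,"rz":0},{"tx":0,"ty":0,"tz":-0.05,"rx":0,"ry":0,"rz":0},{"tx":0,"ty":-0.03,"tz":0,"rx":0,"ry":0,"rz":0},{"tx":0,"ty":-0.04,"tz":0,"rx":0,"ry":0,"rz":0},{"tx":0,"ty":-0.03,"tz":0,"rx":0,"ry":0,"rz":0}]' 0 20; python3 -c "
from h import *
st()"
```

```text
time_s: 1.12
tool_pos: [0.1223, 0.5349, 0.4004]
tool_rot: [180.0, 0.0, 167.1]
force: [0.2, 0.2, 0.4]
grip_width: 0.0248
1.125 [0.1223 0.5349 0.4004] [180.    0.  167.1] F [0.2 0.2 0.4] q [-76.   5.  -4.  78.   0.  97.  -3.] g 0.0248
```

Now I'll arc clockwise around the base at height, 5° per row.

```bash
python3 -m creep '[{"tx":-0.03,"ty":0,"tz":0,"rx":0,"ry":0,"rz":3},{"tx":-0.048,"ty":0,"tz":0,"rx":0,"ry":0,"rz":5},{"tx":-0.048,"ty":0,"tz":0,"rx":0,"ry":0,"rz":5},{"tx":-0.048,"ty":0,"tz":0,"rx":0,"ry":0,"rz":5},{"tx":-0.048,"ty":0,"tz":0,"rx":0,"ry":0,"rz":5},{"tx":-0.048,"ty":0,"tz":0,"rx":0,"ry":0,"rz":5},{"tx":-0.048,"ty":0,"tz":0,"rx":0,"ry":0,"rz":5},{"tx":-0.048,"ty":0,"tz":0,"rx":0,"ry":0,"rz":5},{"tx":-0.048,"ty":0,"tz":0,"rx":0,"ry":0,"rz":5},{"tx":-0.048,"ty":0,"tz":0,"rx":0,"ry":0,"rz":5},{"tx":-0.048,"ty":0,"tz":0,"rx":0,"ry":0,"rz":5},{"tx":-0.048,"ty":0,"tz":0,"rx":0,"ry":0,"rz":5},{"tx":-0.048,"ty":0,"tz":0,"rx":0,"ry":0,"rz":5},{"tx":-0.048,"ty":0,"tz":0,"rx":0,"ry":0,"rz":5},{"tx":-0.048,"ty":0,"tz":0,"rx":0,"ry":0,"rz":5},{"tx":-0.048,"ty":0,"tz":0,"rx":0,"ry":0,"rz":5},{"tx":-0.048,"ty":0,"tz":0,"rx":0,"ry":0,"rz":5},{"tx":-0.048,"ty":0,"tz":0,"rx":0,"ry":0,"rz":5},{"tx":-0.03,"ty":0,"tz":0,"rx":0,"ry":0,"rz":4},{"tx":0,"ty":0,"tz":0,"rx":0,"ry":0,"rz":0}]' ; python3 - <<'E'
from h import *
st()
p=env.get_obs()['tool_pos']; yaw=np.radians(env.get_obs()['tool_rot'][2])
tx=np.array([np.cos(yaw),np.sin(yaw)]);ty=np.array([np.sin(yaw),-np.cos(yaw)])
h=np.array([.4922,-.109]);m=np.array([.383,.924])
for k in(.05,): 
  g=h-k*m; d=g-p[:2]; print(g,d@tx,d@ty)
E
```

```text
time_s: 3.62
tool_pos: [0.5626, -0.1188, 0.4004]
tool_rot: [180.0, 0.0, 74.8]
force: [-0.5, 1.1, -0.1]
grip_width: 0.0005
3.625 [ 0.5626 -0.1188  0.4004] [180.    0.   74.8] F [-0.5  1.1 -0.1] q [-25.   9.  40.  75.  -6.  98.  -1.] g 0.0005
[ 0.47305 -0.1552 ] -0.058629086280740664 -0.07679020756901607
```

```bash
python3 -m creep '[{"tx":0,"ty":0,"tz":0,"rx":0,"ry":0,"rz":7.3},{"tx":-0.034,"ty":-0.034,"tz":0,"rx":0,"ry":0,"rz":0},{"tx":-0.034,"ty":-0.034,"tz":0,"rx":0,"ry":0,"rz":0},{"tx":0,"ty":0,"tz":0.03,"rx":0,"ry":0,"rz":0},{"tx":0,"ty":0,"tz":0.05,"rx":0,"ry":0,"rz":0},{"tx":0,"ty":0,"tz":0.05,"rx":0,"ry":0,"rz":0},{"tx":0,"ty":0,"tz":0.05,"rx":0,"ry":0,"rz":0},{"tx":0,"ty":0,"tz":0.05,"rx":0,"ry":0,"rz":0},{"tx":0,"ty":0,"tz":0.05,"rx":0,"ry":0,"rz":0},{"tx":0,"ty":0,"tz":0.03,"rx":0,"ry":0,"rz":0},{"tx":0,"ty":0,"tz":0.02,"rx":0,"ry":0,"rz":0},{"tx":0,"ty":0,"tz":0,"rx":0,"ry":0,"rz":0}]' ; python3 - <<'E'
from h import *
import cv2
st()
for n in('top','side'):
    c=env.read_camera(n)
    a=c['pixels'][:,:,::-1]; a=a[150:330,200:440] if n=='top' else a[130:340,220:460]
    cv2.imwrite(f'pics/{n}1.png',cv2.resize(cv2.convertScaleAbs(a,alpha=1.5,beta=10),None,fx=2.8,fy=2.8,interpolation=cv2.INTER_CUBIC))
    print(proj(c,[.4922,-.109,.067]))
E
```

```text
time_s: 5.12
tool_pos: [0.4738, -0.1509, 0.0687]
tool_rot: [-179.8, 0.1, 68.0]
force: [0.3, 0.8, 0.7]
grip_width: 0.0003
5.125 [ 0.4738 -0.1509  0.0687] [-1.798e+02  1.000e-01  6.800e+01] F [0.3 0.8 0.7] q [-25.   8.  42. 115.  -6.  59.  -2.] g 0.0003
[366.27522154 270.87510195]
[260.99931788 247.8256298 ]
```

View pics/top1.png

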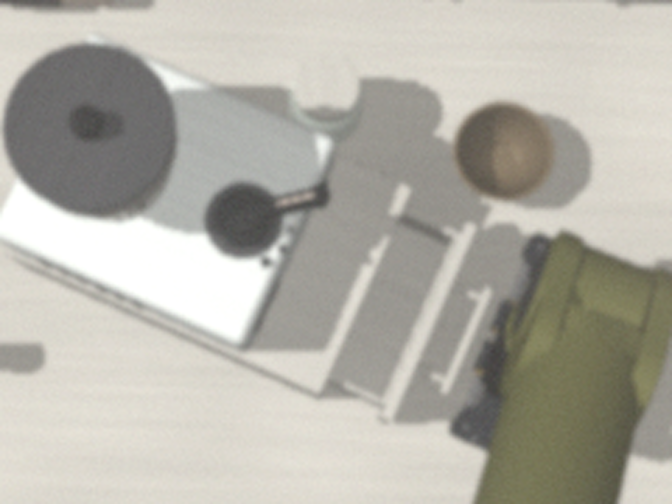

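View pics/side1.png

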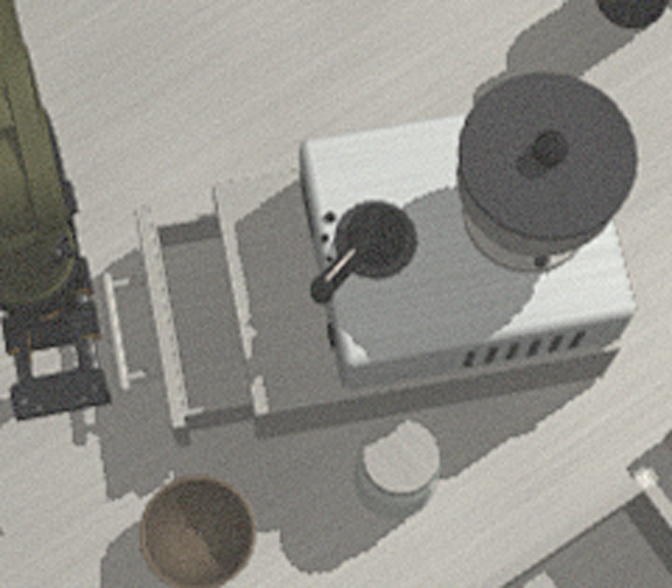

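```bash
python3 -m creep '[{"tx":0.008,"ty":0,"tz":0,"rx":0,"ry":0,"rz":0},{"tx":0.008,"ty":0,"tz":0,"rx":0,"ry":0,"rz":0},{"tx":0.008,"ty":0,"tz":0,"rx":0,"ry":0,"rz":0},{"tx":0.005,"ty":0,"tz":0,"rx":0,"ry":0,"rz":0},{"tx":0.005,"ty":0,"tz":0,"rx":0,"ry":0,"rz":0},{"tx":0.005,"ty":0,"tz":0,"rx":0,"ry":0,"rz":0},{"tx":0.005,"ty":0,"tz":0,"rx":0,"ry":0,"rz":0},{"tx":0.005,"ty":0,"tz":0,"rx":0,"ry":0,"rz":0},{"tx":0.005,"ty":0,"tz":0,"rx":0,"ry":0,"rz":0},{"tx":0.005,"ty":0,"tz":0,"rx":0,"ry":0,"rz":0},{"tx":0.005,"ty":0,"tz":0,"rx":0,"ry":0,"rz":0}]' ; python3 - <<'E'
from h import *
import cv2
st()
c=env.read_camera('side')
a=c['pixels'][:,:,::-1]; a=a[130:340,220:460]
cv2.imwrite(f'pics/side2.png',cv2.resize(cv2.convertScaleAbs(a,alpha=1.5,beta=10),None,fx=2.8,fy=2.8,interpolation=cv2.INTER_CUBIC))
E
```

```text
time_s: 6.6
tool_pos: [0.4989, -0.0932, 0.0701]
tool_rot: [180.0, -0.0, 67.8]
force: [1.1, -0.3, 0.1]
grip_width: 0.0007
6.6 [ 0.4989 -0.0932  0.0701] [180.   -0.   67.8] F [ 1.1 -0.3  0.1] q [-29.   9.  39. 114.  -7.  59.  -9.] g 0.0007
```

View pics/side2.png

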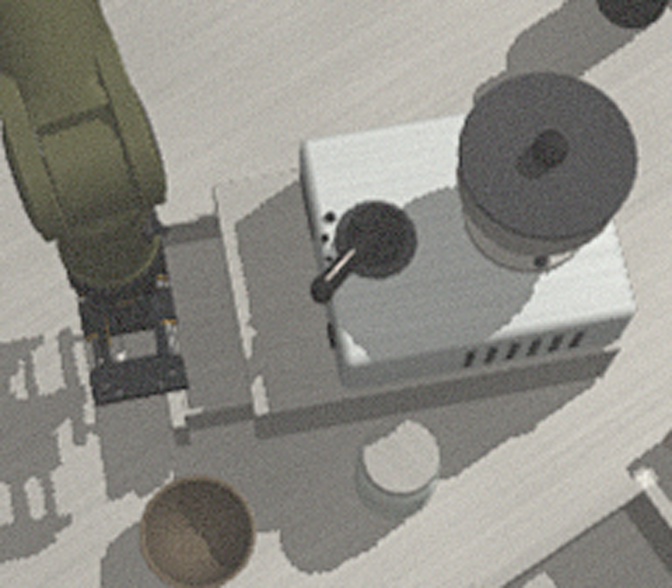

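```bash
python3 - <<'E'
from h import *
import cv2
for n in('top','wrist'):
    c=env.read_camera(n)
    a=c['pixels'][:,:,::-1]
    if n=='top': a=cv2.resize(a[150:330,200:440],None,fx=2.8,fy=2.8,interpolation=cv2.INTER_CUBIC)
    cv2.imwrite(f'pics/{n}2.png',cv2.convertScaleAbs(a,alpha=1.5,beta=10))
E
```

```text
(no output)
```

View pics/top2.png

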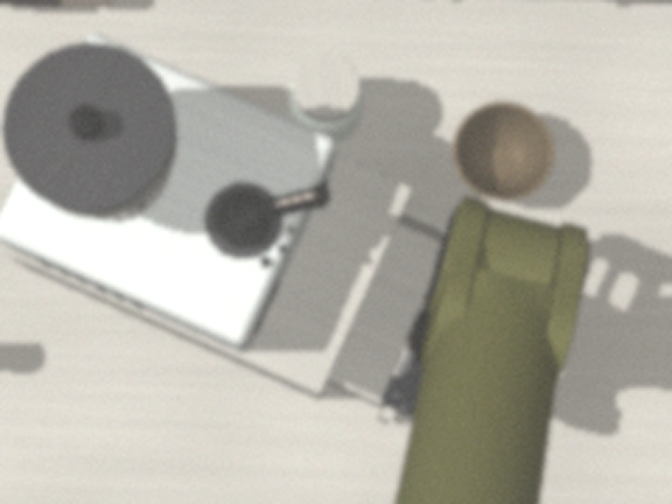

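View pics/wrist2.png

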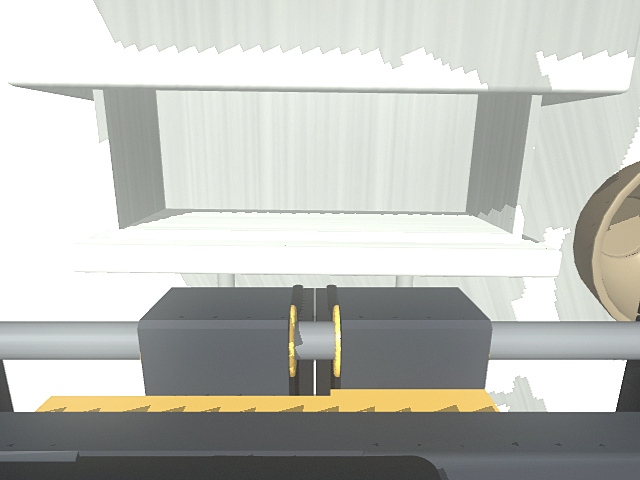

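```bash
python3 - <<'E'
from h import *
c=env.read_camera('wrist');t=env.read_camera('top')
st()
for z in(.08,.09):
  a=ray(c,(76,271),z);b=ray(c,(560,277),z);print(z,a,b,np.linalg.norm(a-b))
for z in(.1,): 
  a=ray(c,(10,84),z);b=ray(c,(630,93),z);print('foot',a,b,np.linalg.norm(a-b))
a=ray(c,(227,280),.062);b=ray(c,(403,280),.062);print('posts',a,b)
print('top corner',ray(t,(388/2.8+200,415/2.8+150),.085))
print('tip',proj(c,[.4989,-.0932,.045]),'handle0',proj(c,[.4922,-.109,.062]))
E
```

```text
6.85 [ 0.4987 -0.0936  0.0701] [-180.     0.    67.8] F [-0.5  0.4  0.7] q [-29.   9.  39. 114.  -7.  59.  -9.] g 0.0002
0.08 [ 0.41079781 -0.03921619  0.08      ] [ 0.60190103 -0.11997964  0.08      ] 0.2074684969703669
0.09 [ 0.41776232 -0.03852136  0.09      ] [ 0.59726772 -0.11438338  0.09      ] 0.1948774933470332
foot [0.43828932 0.02750697 0.1       ] [ 0.62954569 -0.05345121  0.1       ] 0.20768540495488438
posts [ 0.46268286 -0.07158033  0.062     ] [ 0.54048861 -0.1032722   0.062     ]
top corner [ 0.4184374  -0.03646505  0.085     ]
tip [314.35101476 280.68939446] handle0 [313.85368266 325.20316034]
```

```bash
python3 -m creep '[{"tx":0,"ty":0,"tz":-0.01,"rx":0,"ry":0,"rz":0},{"tx":0,"ty":0,"tz":-0.03,"rx":0,"ry":0,"rz":0},{"tx":0,"ty":0,"tz":-0.03,"rx":0,"ry":0,"rz":0},{"tx":0,"ty":0,"tz":-0.02,"rx":0,"ry":0,"rz":0}]' ; python3 - <<'E'
from h import *
import cv2
st()
p=env.get_obs()['tool_pos']
for n in('side','wrist'):
    c=env.read_camera(n)
    print(n,'tcp',proj(c,p),'tip',proj(c,p-[0,0,.025]),'bar',proj(c,[.4922,-.109,.062]))
    a=c['pixels'][:,:,::-1]
    if n=='side': a=cv2.resize(a[130:340,220:460],None,fx=2.8,fy=2.8,interpolation=cv2.INTER_CUBIC)
    cv2.imwrite(f'pics/{n}3.png',cv2.convertScaleAbs(a,alpha=1.2,beta=10))
E
```

```text
time_s: 7.35
tool_pos: [0.4994, -0.0939, 0.1624]
tool_rot: [179.9, -0.1, 67.8]
force: [-0.6, -0.4, 0.6]
grip_width: 0.0002
7.35 [ 0.4994 -0.0939  0.1624] [ 1.799e+02 -1.000e-01  6.780e+01] F [-0.6 -0.4  0.6] q [-31.   2.  40. 108.  -2.  70. -13.] g 0.0002
side tcp [264.2215267  234.98626024] tip [265.22190822 238.26365955] bar [261.20013747 248.40968633]
wrist tcp [311.20786571 297.85533051] tip [311.31175268 280.18044834] bar [310.19295782 267.52228622]
```

View pics/side3.png

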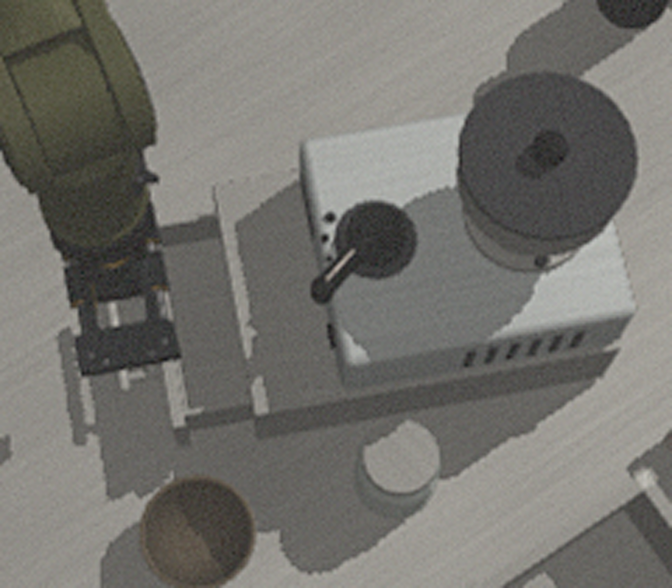

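View pics/wrist3.png

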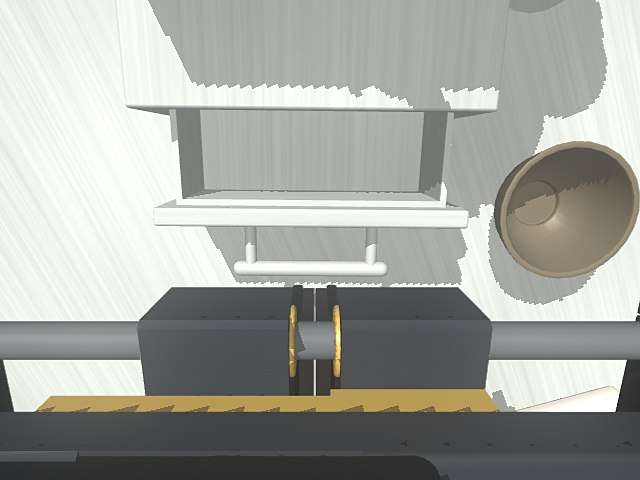

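```bash
python3 -m creep '[{"tx":-0.03,"ty":0,"tz":0,"rx":0,"ry":0,"rz":0},{"tx":-0.035,"ty":0,"tz":0,"rx":0,"ry":0,"rz":0},{"tx":0,"ty":0,"tz":0.04,"rx":0,"ry":0,"rz":0},{"tx":0,"ty":0,"tz":0.04,"rx":0,"ry":0,"rz":0},{"tx":0,"ty":0,"tz":0.01,"rx":0,"ry":0,"rz":0},{"tx":0,"ty":0,"tz":0.01,"rx":0,"ry":0,"rz":0},{"tx":0,"ty":0,"tz":0.01,"rx":0,"ry":0,"rz":0},{"tx":0,"ty":0,"tz":0.005,"rx":0,"ry":0,"rz":0},{"tx":0,"ty":0,"tz":0,"rx":0,"ry":0,"rz":0}]' ; python3 - <<'E'
from h import *
import cv2
st()
p=env.get_obs()['tool_pos']
for n in('side','wrist'):
    c=env.read_camera(n)
    a=c['pixels'][:,:,::-1]
    if n=='side': a=cv2.resize(a[130:340,220:460],None,fx=2.8,fy=2.8,interpolation=cv2.INTER_CUBIC)
    cv2.imwrite(f'pics/{n}4.png',cv2.convertScaleAbs(a,alpha=1.2,beta=10))
E
```

```text
time_s: 8.57
tool_pos: [0.4743, -0.1536, 0.0452]
tool_rot: [180.0, -0.0, 67.8]
force: [-0.4, -0.4, 0.3]
grip_width: 0.0002
8.575 [ 0.4743 -0.1536  0.0452] [180.   -0.   67.8] F [-0.4 -0.4  0.3] q [-25.  10.  43. 116.  -9.  56.   0.] g 0.0002
```

View pics/wrist4.png

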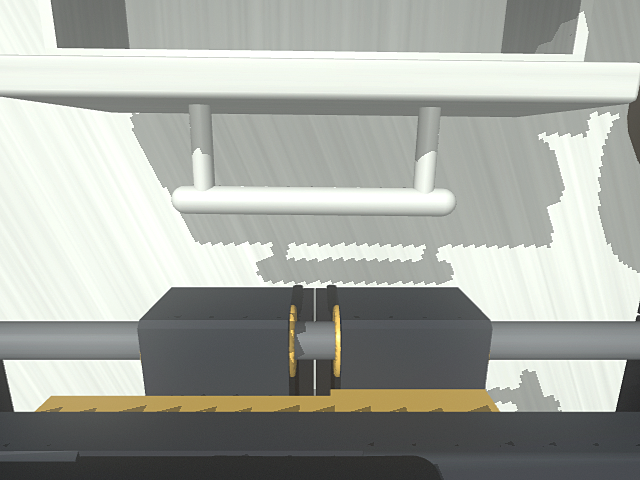

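View pics/side4.png

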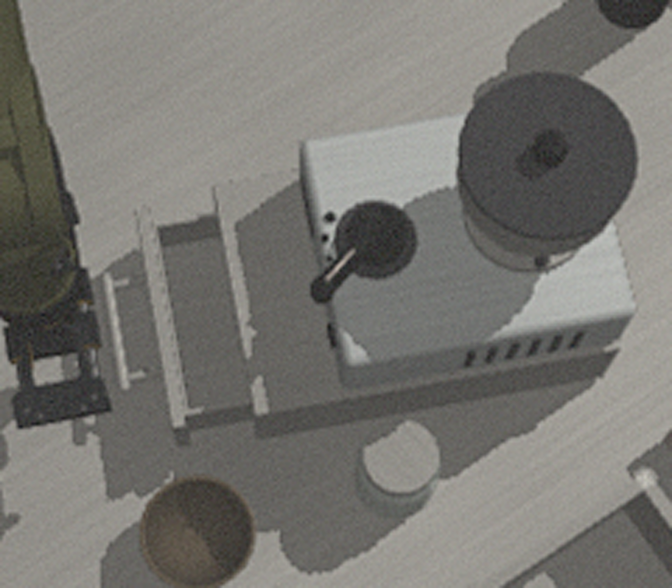

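```bash
python3 -m creep '[{"tx":0,"ty":0,"tz":0.005,"rx":0,"ry":0,"rz":0},{"tx":0,"ty":0,"tz":0.005,"rx":0,"ry":0,"rz":0},{"tx":0,"ty":0,"tz":0.005,"rx":0,"ry":0,"rz":0},{"tx":0,"ty":0,"tz":0,"rx":0,"ry":0,"rz":0}]'; python3 -m creep '[{"tx":0,"ty":0,"tz":0.003,"rx":0,"ry":0,"rz":0},{"tx":0,"ty":0,"tz":0.003,"rx":0,"ry":0,"rz":0},{"tx":0,"ty":0,"tz":0,"rx":0,"ry":0,"rz":0}]'
```

```text
time_s: 9.18
tool_pos: [0.4737, -0.1536, 0.0296]
tool_rot: [-179.9, 0.0, 67.8]
force: [-0.0, -0.0, 0.4]
grip_width: 0.0007
time_s: 9.55
tool_pos: [0.474, -0.1536, 0.0239]
tool_rot: [-180.0, 0.0, 67.8]
force: [0.4, -0.4, 0.2]
grip_width: 0.0006
```

```bash
python3 -m creep '[{"tx":0,"ty":0,"tz":0.003,"rx":0,"ry":0,"rz":0},{"tx":0,"ty":0,"tz":0.003,"rx":0,"ry":0,"rz":0},{"tx":0,"ty":0,"tz":0,"rx":0,"ry":0,"rz":0}]'; python3 - <<'E'
from h import *
import cv2
st()
c=env.read_camera('wrist')
cv2.imwrite('pics/wrist5.png',cv2.convertScaleAbs(c['pixels'][:,:,::-1],alpha=1.2,beta=30))
E
```

```text
time_s: 9.93
tool_pos: [0.474, -0.1536, 0.0179]
tool_rot: [-180.0, 0.0, 67.8]
force: [0.2, 0.6, -0.3]
grip_width: 0.0006
9.925 [ 0.474  -0.1536  0.0179] [-180.     0.    67.8] F [ 0.2  0.6 -0.3] q [-23.  13.  42. 117. -11.  53.   3.] g 0.0006
```

View pics/wrist5.png

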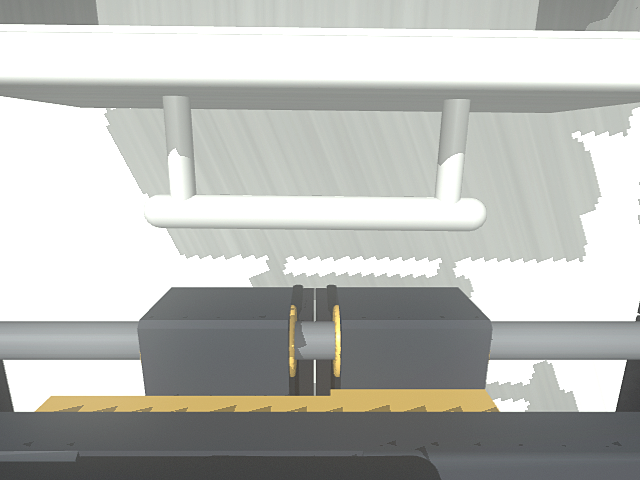

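```bash
python3 -m creep '[{"tx":0.008,"ty":0,"tz":0,"rx":0,"ry":0,"rz":0},{"tx":0.008,"ty":0,"tz":0,"rx":0,"ry":0,"rz":0},{"tx":0.008,"ty":0,"tz":0,"rx":0,"ry":0,"rz":0},{"tx":0.005,"ty":0,"tz":0,"rx":0,"ry":0,"rz":0},{"tx":0.005,"ty":0,"tz":0,"rx":0,"ry":0,"rz":0},{"tx":0.005,"ty":0,"tz":0,"rx":0,"ry":0,"rz":0},{"tx":0.005,"ty":0,"tz":0,"rx":0,"ry":0,"rz":0},{"tx":0.005,"ty":0,"tz":0,"rx":0,"ry":0,"rz":0}]' ; python3 - <<'E'
from h import *
import cv2
st()
c=env.read_camera('wrist')
cv2.imwrite('pics/wrist6.png',cv2.convertScaleAbs(c['pixels'][:,:,::-1],alpha=1.2,beta=10))
E
```

```text
time_s: 10.98
tool_pos: [0.4929, -0.1082, 0.0182]
tool_rot: [180.0, -0.0, 67.8]
force: [0.7, -2.8, -0.6]
grip_width: 0.0003
10.975 [ 0.4929 -0.1082  0.0182] [180.   -0.   67.8] F [ 0.7 -2.8 -0.6] q [-27.  14.  41. 117. -11.  53.  -3.] g 0.0003
```

View pics/wrist6.png

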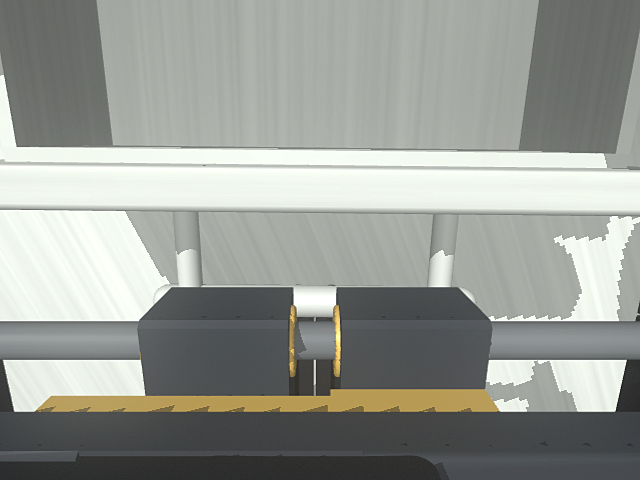

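```bash
python3 -m creep '[{"tx":0.005,"ty":0,"tz":0,"rx":0,"ry":0,"rz":0},{"tx":0.005,"ty":0,"tz":0,"rx":0,"ry":0,"rz":0},{"tx":0.005,"ty":0,"tz":0,"rx":0,"ry":0,"rz":0},{"tx":0.005,"ty":0,"tz":0,"rx":0,"ry":0,"rz":0},{"tx":0.005,"ty":0,"tz":0,"rx":0,"ry":0,"rz":0},{"tx":0,"ty":0,"tz":0,"rx":0,"ry":0,"rz":0}]';  python3 -m creep '[{"tx":0.004,"ty":0,"tz":0,"rx":0,"ry":0,"rz":0},{"tx":0.004,"ty":0,"tz":0,"rx":0,"ry":0,"rz":0}]' ; python3 - <<'E'
from h import *
import cv2
st()
c=env.read_camera('wrist')
cv2.imwrite('pics/wrist7.png',cv2.convertScaleAbs(c['pixels'][:,:,::-1],alpha=1.2,beta=10))
E
```

```text
time_s: 11.78
tool_pos: [0.5023, -0.0843, 0.0181]
tool_rot: [-180.0, -0.0, 67.9]
force: [-0.2, 0.3, -0.6]
grip_width: 0.0005
time_s: 12.02
tool_pos: [0.5031, -0.0821, 0.018]
tool_rot: [-179.9, 0.3, 67.7]
force: [-6.9, -14.1, 5.8]
grip_width: 0.0004
12.025 [ 0.5031 -0.0821  0.018 ] [-179.9    0.3   67.7] F [ -6.9 -14.1   5.8] q [-30.  14.  40. 116. -11.  54.  -7.] g 0.0004
```

View pics/wrist7.png

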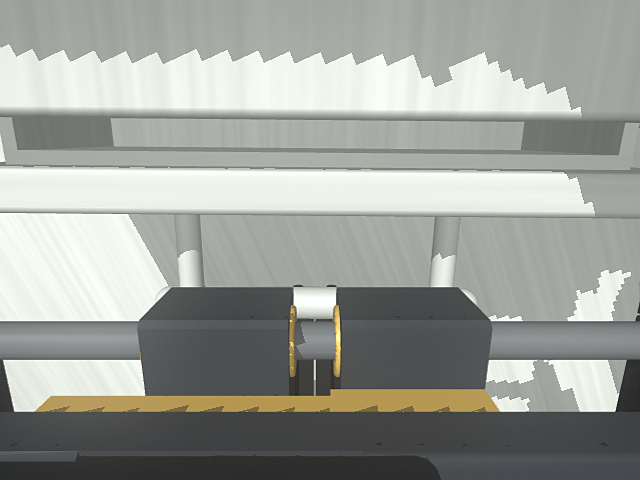

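```bash
python3 - <<'E'
from h import *
st()
c=env.read_camera('wrist'); m=np.array([.383,.924])
a=ray(c,(315,118),.1)[:2]
for z in(.084,.088,.092):
  b=ray(c,(315,168),z)[:2]; d=ray(c,(315,213),z)[:2]; print(z,(a-b)@m,(a-d)@m)
E
```

```text
12.075 [ 0.5031 -0.0821  0.018 ] [-179.9    0.3   67.7] F [-5.6 -9.5  4.8] q [-30.  15.  40. 116. -11.  54.  -7.] g 0.0006
0.084 0.011804291303885996 0.023787413898163596
0.088 0.011522595666558598 0.02306289233798738
0.092 0.011240900029231157 0.022338370777811107
```

```bash
python3 -m creep '[{"tx":0.003,"ty":0,"tz":0,"rx":0,"ry":0,"rz":0},{"tx":0.002,"ty":0,"tz":0,"rx":0,"ry":0,"rz":0},{"tx":0.002,"ty":0,"tz":0,"rx":0,"ry":0,"rz":0}]'; python3 -c "
from h import *
st()"
```

```text
time_s: 12.5
tool_pos: [0.5058, -0.0758, 0.0181]
tool_rot: [-179.9, 0.3, 67.6]
force: [-2.3, -3.7, 1.8]
grip_width: 0.0002
12.5 [ 0.5058 -0.0758  0.0181] [-179.9    0.3   67.6] F [-2.3 -3.7  1.8] q [-30.  15.  39. 116. -11.  54.  -7.] g 0.0002
```

```bash
python3 -m creep '[{"tx":0.003,"ty":0,"tz":0,"rx":0,"ry":0,"rz":0},{"tx":0.002,"ty":0,"tz":0,"rx":0,"ry":0,"rz":0},{"tx":0.002,"ty":0,"tz":0,"rx":0,"ry":0,"rz":0},{"tx":0,"ty":0,"tz":0,"rx":0,"ry":0,"rz":0}]'; python3 - <<'E'
from h import *
import cv2
st()
c=env.read_camera('wrist')
cv2.imwrite('pics/wrist8.png',cv2.convertScaleAbs(c['pixels'][:,:,::-1],alpha=1.2,beta=10))
E
```

```text
time_s: 13.0
tool_pos: [0.5078, -0.071, 0.018]
tool_rot: [-179.9, 0.4, 67.6]
force: [-6.9, -14.0, 6.0]
grip_width: 0.0004
13.0 [ 0.5078 -0.071   0.018 ] [-179.9    0.4   67.6] F [ -6.9 -14.    6. ] q [-30.  15.  39. 115. -11.  54.  -8.] g 0.0004
```

View pics/wrist8.png

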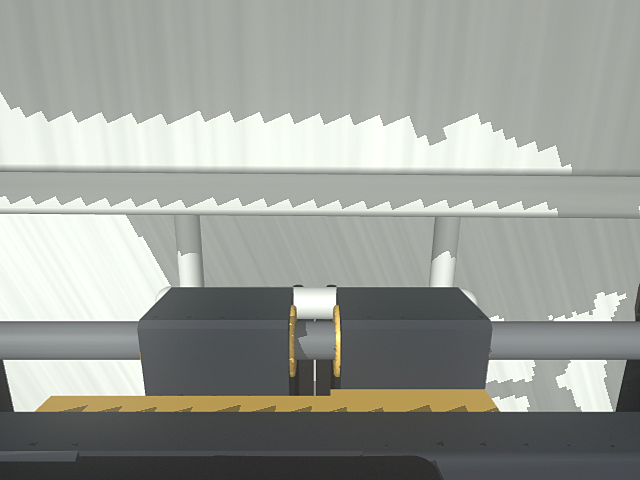

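```bash
python3 -m creep '[{"tx":-0.012,"ty":0,"tz":0,"rx":0,"ry":0,"rz":0},{"tx":-0.02,"ty":0,"tz":0,"rx":0,"ry":0,"rz":0},{"tx":-0.03,"ty":0,"tz":0,"rx":0,"ry":0,"rz":0},{"tx":0,"ty":0,"tz":-0.04,"rx":0,"ry":0,"rz":0},{"tx":0,"ty":0,"tz":-0.06,"rx":0,"ry":0,"rz":0},{"tx":0,"ty":0,"tz":-0.06,"rx":0,"ry":0,"rz":0},{"tx":0,"ty":0,"tz":-0.06,"rx":0,"ry":0,"rz":0},{"tx":0,"ty":0,"tz":-0.06,"rx":0,"ry":0,"rz":0},{"tx":0,"ty":0,"tz":0,"rx":0,"ry":0,"rz":0}]'; python3 - <<'E'
from h import *
import cv2
st()
c=env.read_camera('wrist')
cv2.imwrite('pics/wrist9.png',cv2.convertScaleAbs(c['pixels'][:,:,::-1],alpha=1.1,beta=10))
c=env.read_camera('top')
cv2.imwrite('pics/top9.png',cv2.resize(cv2.convertScaleAbs(c['pixels'][150:330,180:420,::-1],alpha=1.5,beta=10),None,fx=3.3,fy=3.3,interpolation=cv2.INTER_CUBIC))
E
```

```text
time_s: 14.18
tool_pos: [0.4895, -0.1229, 0.303]
tool_rot: [179.5, -0.3, 67.8]
force: [-0.3, 0.2, -1.2]
grip_width: 0.0004
14.175 [ 0.4895 -0.1229  0.303 ] [179.5  -0.3  67.8] F [-0.3  0.2 -1.2] q [-32.  -4.  42.  96.   2.  86. -13.] g 0.0004
```

View pics/wrist9.png

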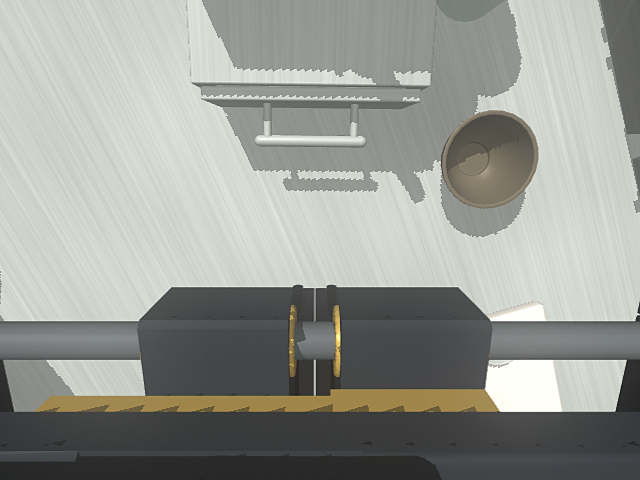

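View pics/top9.png

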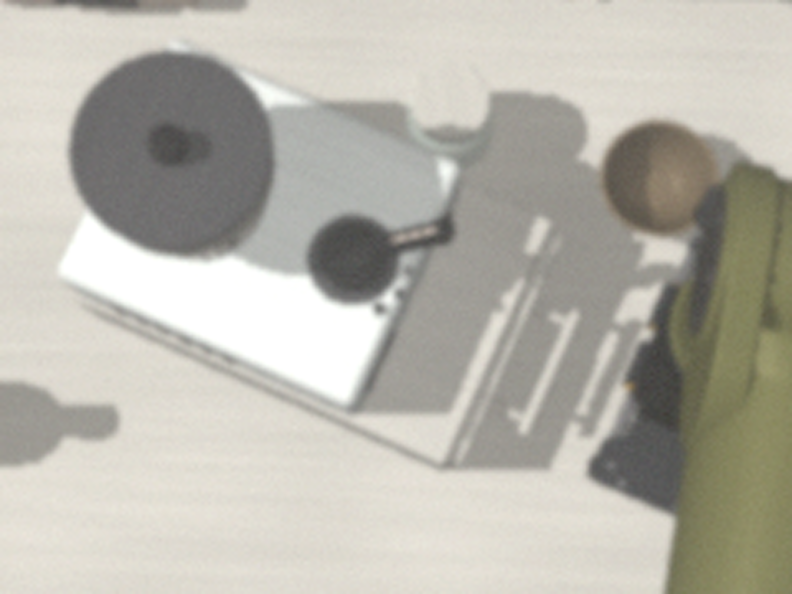

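```bash
cat >> h.py <<'E'
def goal(A,ang,phi,r,off):
    # ang: mill yaw deg; returns world xy + tool yaw
    u=np.radians(ang+180+phi); ud=np.array([np.cos(u),np.sin(u)])
    t=np.array([np.sin(u),-np.cos(u)])  # clockwise
    return A+r*ud-off*t, np.degrees(u)-180, ud, t
def delta(g):
    o=env.get_obs(); y=np.radians(o['tool_rot'][2]); d=g-o['tool_pos'][:2]
    print('tx',round(d@[np.cos(y),np.sin(y)],4),'ty',round(d@[np.sin(y),-np.cos(y)],4))
E
python3 - <<'E'
from h import *
c=env.read_camera('wrist')
a=ray(c,(256,141),.062);b=ray(c,(366,141),.062);print(a,b)
bar=(a+b)[:2]/2; d=(a-b)[:2]; d/=np.linalg.norm(d); ang=np.degrees(np.arctan2(-d[0],d[1]));print('ang',ang)
l=ray(c,(190,84),.1);r=ray(c,(432,87),.1);d=(l-r)[:2];print('foot',l,r,np.degrees(np.arctan2(-d[0],d[1])))
m=np.array([np.cos(np.radians(67.3)),np.sin(np.radians(67.3))])
print('bar',bar,'axis from bar',bar+.167*m)
A=np.array([.579,.0955])
g=goal(A,67.3,38,.058,.034);print(g); delta(g[0])
E
```

```text
[ 0.46076487 -0.03534078  0.062     ] [ 0.56070842 -0.07608794  0.062     ]
ang 67.81919617774403
foot [0.43258621 0.02731372 0.1       ] [ 0.62465156 -0.05358721  0.1       ] 67.15841190254173
bar [ 0.51073665 -0.05571436] axis from bar [0.57518296 0.0983495 ]
(array([0.62709959, 0.04852735]), np.float64(105.30000000000001), array([ 0.26387305, -0.96455742]), array([-0.96455742, -0.26387305]))
tx 0.2111 ty 0.066
```

```bash
python3 -m creep '[{"tx":0.042,"ty":0.0132,"tz":0,"rx":0,"ry":0,"rz":0},{"tx":0.042,"ty":0.0132,"tz":0,"rx":0,"ry":0,"rz":0},{"tx":0.042,"ty":0.0132,"tz":0,"rx":0,"ry":0,"rz":0},{"tx":0.042,"ty":0.0132,"tz":0,"rx":0,"ry":0,"rz":0},{"tx":0.042,"ty":0.0132,"tz":0,"rx":0,"ry":0,"rz":0},{"tx":0,"ty":0,"tz":0,"rx":0,"ry":0,"rz":-9.4},{"tx":0,"ty":0,"tz":0,"rx":0,"ry":0,"rz":-9.4},{"tx":0,"ty":0,"tz":0,"rx":0,"ry":0,"rz":-9.4},{"tx":0,"ty":0,"tz":0,"rx":0,"ry":0,"rz":-9.4},{"tx":0,"ty":0,"tz":0,"rx":0,"ry":0,"rz":0}]'; python3 - <<'E'
from h import *
import cv2
st()
c=env.read_camera('wrist'); p=env.get_obs()['tool_pos']
A=np.array([.577,.097]); g=goal(A,67.5,38,.058,.034); print(g[1]); delta(g[0])
print('pred lever end',proj(c,[*(A+.067*g[2]),.223]),'mid',proj(c,[*(A+.055*g[2]),.223]),'axis',proj(c,[*A,.224]))
cv2.imwrite('pics/wrist10.png',cv2.convertScaleAbs(c['pixels'][:,:,::-1],alpha=1.3,beta=20))
E
```

```text
time_s: 15.58
tool_pos: [0.6266, 0.0471, 0.2959]
tool_rot: [-179.8, -0.0, 105.3]
force: [-0.5, 0.4, 0.4]
grip_width: 0.0003
15.575 [0.6266 0.0471 0.2959] [-179.8   -0.   105.3] F [-0.5  0.4  0.4] q [-32.  16.  32.  79.  -8.  87.  15.] g 0.0003
105.5
tx 0.0033 ty -0.0006
pred lever end [260.55089512 264.12481971] mid [259.8312259  245.97415972] axis [256.05808736 156.92325088]
```

View pics/wrist10.png

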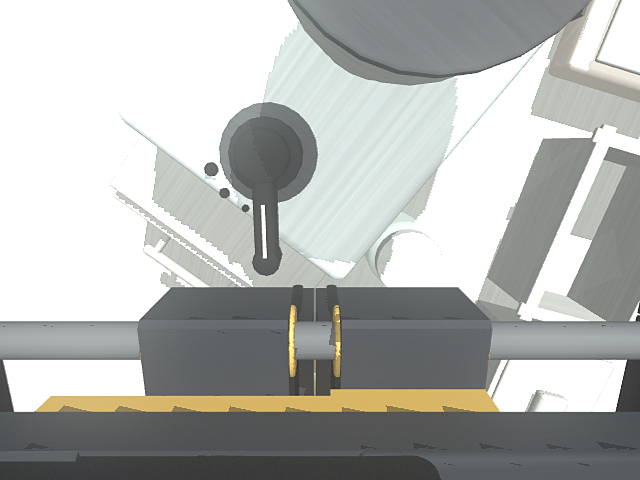

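```bash
python3 - <<'E'
from h import *
c=env.read_camera('wrist')
a=ray(c,(266,263),.223)
for uv,z in [((267,150),.224),((268,154),.205)]:
    b=ray(c,uv,z); d=a-b; print(b,a,np.linalg.norm(d),np.degrees(np.arctan2(d[1],d[0])))
A=np.array([.580,.099]); g=goal(A,67.5,38,.058,.034);delta(g[0])
print(proj(c,[*(A+.067*g[2]),.223]),proj(c,[*A,.224]),proj(c,[*A,.205]))
E
```

```text
[0.58258736 0.10266718 0.224     ] [0.59826716 0.03402378 0.223     ] 0.07041854973511566 -77.13302432614309
[0.58174364 0.09944056 0.205     ] [0.59826716 0.03402378 0.223     ] 0.06983110009589477 -75.82425592323135
tx 0.0045 ty 0.0026
[265.59970251 262.26165602] [261.33577557 154.94440801] [265.19245272 153.94810372]
```

```bash
python3 -m creep '[{"tx":0.0045,"ty":0.003,"tz":0.02,"rx":0,"ry":0,"rz":0},{"tx":0,"ty":0,"tz":0.03,"rx":0,"ry":0,"rz":0},{"tx":0,"ty":0,"tz":0.03,"rx":0,"ry":0,"rz":0},{"tx":0,"ty":0,"tz":0.015,"rx":0,"ry":0,"rz":0},{"tx":0,"ty":0,"tz":0,"rx":0,"ry":0,"rz":0}]'; python3 -m creep '[{"tx":0,"ty":0,"tz":0.005,"rx":0,"ry":0,"rz":0},{"tx":0,"ty":0,"tz":0.005,"rx":0,"ry":0,"rz":0},{"tx":0,"ty":0,"tz":0,"rx":0,"ry":0,"rz":0}]'; python3 -m creep '[{"tx":0,"ty":0,"tz":0.004,"rx":0,"ry":0,"rz":0},{"tx":0,"ty":0,"tz":0,"rx":0,"ry":0,"rz":0}]'; python3 - <<'E'
from h import *
import cv2
st()
c=env.read_camera('wrist')
A=np.array([.580,.099]); g=goal(A,67.5,38,.058,.034); delta(g[0])
cv2.imwrite('pics/wrist11.png',cv2.convertScaleAbs(c['pixels'][:,:,::-1],alpha=1.3,beta=20))
E
```

```text
time_s: 16.3
tool_pos: [0.6282, 0.0528, 0.2015]
tool_rot: [-179.8, -0.0, 105.4]
force: [-0.3, 0.6, -0.0]
grip_width: 0.0003
time_s: 16.68
tool_pos: [0.6292, 0.0526, 0.1932]
tool_rot: [180.0, -0.0, 105.4]
force: [1.1, 0.4, -0.3]
grip_width: 0.0004
time_s: 16.92
tool_pos: [0.629, 0.0526, 0.1889]
tool_rot: [-180.0, -0.0, 105.4]
force: [-0.0, 0.6, 0.4]
grip_width: 0.0006
16.925 [0.629  0.0526 0.1889] [-180.    -0.   105.4] F [-0.   0.6  0.4] q [-32.  18.  32.  89. -10.  76.  16.] g 0.0006
tx -0.0001 ty -0.0009
```

View pics/wrist11.png

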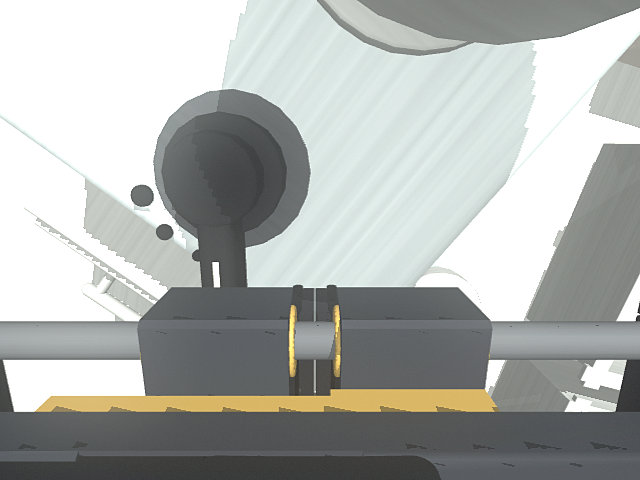

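```bash
python3 -m creep '[{"tx":0,"ty":0,"tz":0.004,"rx":0,"ry":0,"rz":0},{"tx":0,"ty":-0.005,"tz":0,"rx":0,"ry":0,"rz":0},{"tx":0,"ty":-0.004,"tz":0,"rx":0,"ry":0,"rz":0},{"tx":0,"ty":0,"tz":0,"rx":0,"ry":0,"rz":0}]'; python3 -m creep '[{"tx":0,"ty":-0.003,"tz":0,"rx":0,"ry":0,"rz":0},{"tx":0,"ty":-0.003,"tz":0,"rx":0,"ry":0,"rz":0},{"tx":0,"ty":0,"tz":0,"rx":0,"ry":0,"rz":0}]'
```

```text
time_s: 17.48
tool_pos: [0.6202, 0.05, 0.1854]
tool_rot: [180.0, -0.0, 105.4]
force: [-0.0, 0.1, 0.7]
grip_width: 0.0004
time_s: 17.85
tool_pos: [0.6145, 0.0484, 0.1852]
tool_rot: [180.0, -0.0, 105.4]
force: [0.1, -0.5, 0.6]
grip_width: 0.0004
```

```bash
python3 -m creep '[{"tx":0,"ty":-0.003,"tz":0,"rx":0,"ry":0,"rz":0},{"tx":0,"ty":-0.002,"tz":0,"rx":0,"ry":0,"rz":0},{"tx":0,"ty":0,"tz":0,"rx":0,"ry":0,"rz":0}]'; python3 -m creep '[{"tx":0,"ty":-0.003,"tz":0,"rx":0,"ry":0,"rz":0},{"tx":0,"ty":0,"tz":0,"rx":0,"ry":0,"rz":0}]'; python3 - <<'E'
from h import *
import cv2
st()
c=env.read_camera('wrist')
cv2.imwrite('pics/wrist12.png',cv2.convertScaleAbs(c['pixels'][:,:,::-1],alpha=1.3,beta=20))
E
```

```text
time_s: 18.23
tool_pos: [0.6105, 0.0473, 0.1854]
tool_rot: [179.9, 0.0, 105.4]
force: [3.7, 0.6, -2.2]
grip_width: 0.0004
time_s: 18.48
tool_pos: [0.6079, 0.0463, 0.1854]
tool_rot: [179.9, 0.0, 105.4]
force: [5.4, 0.5, -2.6]
grip_width: 0.0001
18.475 [0.6079 0.0463 0.1854] [179.9   0.  105.4] F [ 5.4  0.5 -2.6] q [-33.  15.  32.  92.  -8.  75.  15.] g 0.0001
```

View pics/wrist12.png

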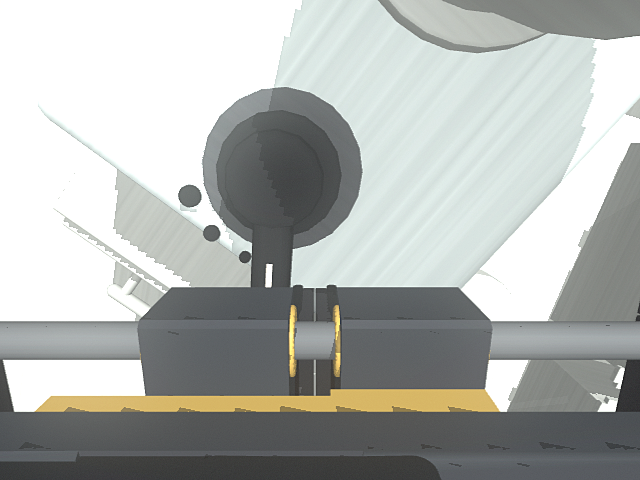

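```bash
python3 - <<'E'
from h import *
A=np.array([.580,.099]);delta(A)
E
python3 -m creep '[{"tx":-0.001,"ty":-0.0051,"tz":0,"rx":0,"ry":0,"rz":5},{"tx":-0.001,"ty":-0.0051,"tz":0,"rx":0,"ry":0,"rz":5},{"tx":-0.001,"ty":-0.0051,"tz":0,"rx":0,"ry":0,"rz":5},{"tx":-0.001,"ty":-0.0051,"tz":0,"rx":0,"ry":0,"rz":5},{"tx":0,"ty":0,"tz":0,"rx":0,"ry":0,"rz":0}]';  python3 - <<'E'
from h import *
import cv2
st()
A=np.array([.580,.099]);delta(A)
c=env.read_camera('wrist')
cv2.imwrite('pics/wrist13.png',cv2.convertScaleAbs(c['pixels'][:,:,::-1],alpha=1.3,beta=20))
E
```

```text
tx 0.0582 ty -0.0128
time_s: 19.15
tool_pos: [0.5878, 0.0396, 0.1854]
tool_rot: [179.9, -0.0, 85.5]
force: [4.4, 0.2, -1.2]
grip_width: 0.0006
19.15 [0.5878 0.0396 0.1854] [179.9  -0.   85.5] F [ 4.4  0.2 -1.2] q [-36.  13.  34.  95.  -8.  74.  -5.] g 0.0006
tx 0.0586 ty -0.0124
```

View pics/wrist13.png

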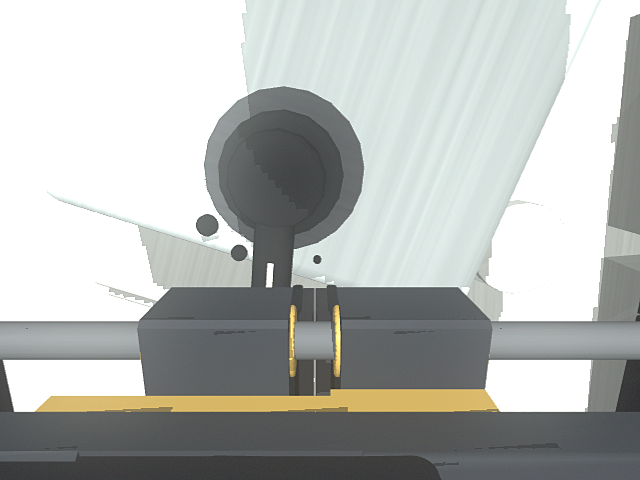

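```bash
python3 -m creep '[{"tx":-0.001,"ty":-0.0051,"tz":0,"rx":0,"ry":0,"rz":5},{"tx":-0.001,"ty":-0.0051,"tz":0,"rx":0,"ry":0,"rz":5},{"tx":-0.001,"ty":-0.0051,"tz":0,"rx":0,"ry":0,"rz":5},{"tx":-0.001,"ty":-0.0051,"tz":0,"rx":0,"ry":0,"rz":5},{"tx":-0.001,"ty":-0.0051,"tz":0,"rx":0,"ry":0,"rz":5},{"tx":-0.001,"ty":-0.0051,"tz":0,"rx":0,"ry":0,"rz":5},{"tx":-0.001,"ty":-0.0051,"tz":0,"rx":0,"ry":0,"rz":5},{"tx":-0.001,"ty":-0.0051,"tz":0,"rx":0,"ry":0,"rz":5},{"tx":0,"ty":0,"tz":0,"rx":0,"ry":0,"rz":0}]';  python3 - <<'E'
from h import *
import cv2
st()
A=np.array([.580,.099]);delta(A)
c=env.read_camera('wrist')
cv2.imwrite('pics/wrist14.png',cv2.convertScaleAbs(c['pixels'][:,:,::-1],alpha=1.3,beta=20))
E
```

```text
time_s: 20.32
tool_pos: [0.5484, 0.0467, 0.1858]
tool_rot: [179.9, -0.1, 45.4]
force: [4.5, -0.9, -0.7]
grip_width: 0.0003
20.325 [0.5484 0.0467 0.1858] [ 1.799e+02 -1.000e-01  4.540e+01] F [ 4.5 -0.9 -0.7] q [-42.   8.  38. 101.  -5.  73. -48.] g 0.0003
tx 0.0594 ty -0.0142
```

View pics/wrist14.png

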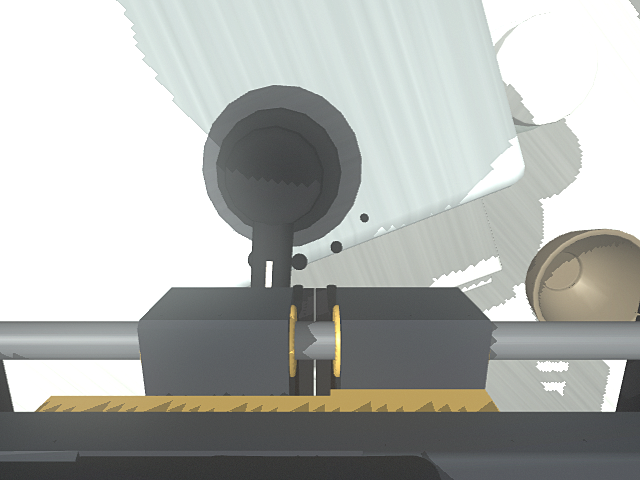

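```bash
python3 -m creep '[{"tx":-0.001,"ty":-0.0051,"tz":0,"rx":0,"ry":0,"rz":5},{"tx":-0.001,"ty":-0.0051,"tz":0,"rx":0,"ry":0,"rz":5},{"tx":-0.001,"ty":-0.0051,"tz":0,"rx":0,"ry":0,"rz":5},{"tx":0,"ty":0,"tz":0,"rx":0,"ry":0,"rz":0}]'; python3 -m creep '[{"tx":-0.0006,"ty":-0.003,"tz":0,"rx":0,"ry":0,"rz":3},{"tx":0,"ty":0,"tz":0,"rx":0,"ry":0,"rz":0}]'; python3 - <<'E'
from h import *
st()
A=np.array([.580,.099]);delta(A)
E
```

```text
time_s: 20.88
tool_pos: [0.5366, 0.0554, 0.1859]
tool_rot: [179.8, -0.1, 30.4]
force: [5.9, -2.5, -0.1]
grip_width: 0.0005
time_s: 21.12
tool_pos: [0.5358, 0.0557, 0.186]
tool_rot: [179.6, -0.2, 27.3]
force: [8.5, -5.2, -2.3]
grip_width: 0.0004
21.125 [0.5358 0.0557 0.186 ] [179.6  -0.2  27.3] F [ 8.5 -5.2 -2.3] q [-45.   6.  39. 102.  -3.  73. -68.] g 0.0004
tx 0.0592 ty -0.0181
```

```bash
python3 -m creep '[{"tx":0,"ty":-0.002,"tz":0,"rx":0,"ry":0,"rz":0},{"tx":0,"ty":-0.001,"tz":0,"rx":0,"ry":0,"rz":0},{"tx":0,"ty":0,"tz":0,"rx":0,"ry":0,"rz":0}]'; python3 - <<'E'
from h import *
import cv2
st()
A=np.array([.580,.099]);delta(A)
c=env.read_camera('wrist')
cv2.imwrite('pics/wrist15.png',cv2.convertScaleAbs(c['pixels'][:,:,::-1],alpha=1.3,beta=20))
c=env.read_camera('side')
cv2.imwrite('pics/side15.png',cv2.resize(cv2.convertScaleAbs(c['pixels'][130:340,220:460,::-1],alpha=1.3,beta=10),None,fx=2.8,fy=2.8,interpolation=cv2.INTER_CUBIC))
E
```

```text
time_s: 21.5
tool_pos: [0.5357, 0.0559, 0.1862]
tool_rot: [179.4, -0.2, 27.3]
force: [11.9, -10.0, -3.9]
grip_width: 0.0004
21.5 [0.5357 0.0559 0.1862] [179.4  -0.2  27.3] F [ 11.9 -10.   -3.9] q [-45.   5.  39. 103.  -3.  73. -69.] g 0.0004
tx 0.0591 ty -0.018
```

View pics/wrist15.png

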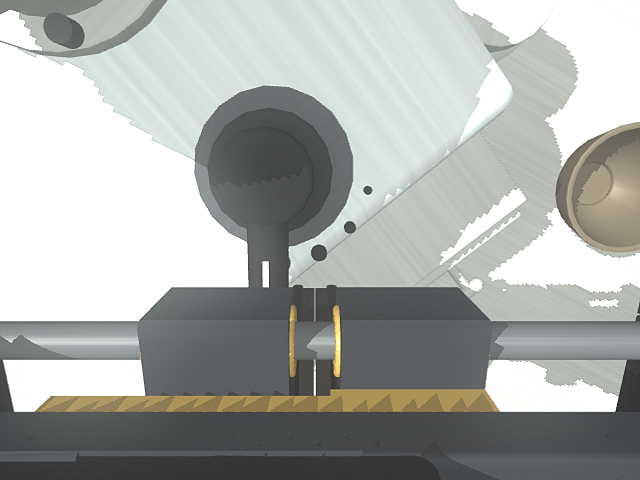

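View pics/side15.png

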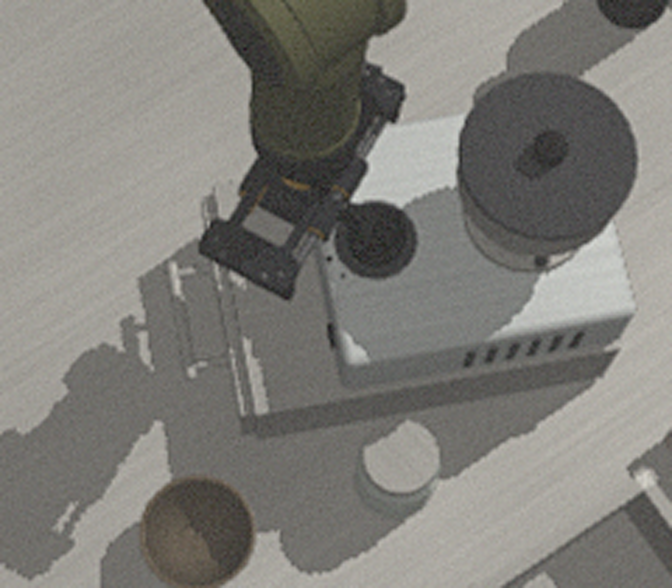

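```bash
python3 - <<'E'
from h import *
c=env.read_camera('wrist'); st()
g=c['pixels'].astype(int).sum(2)
for r in (250,262,275): print(r,[int(x) for x in g[r,235:305:3]])
# lever edges top face z=.223: left/right centre at rows 240, 284
a=ray(c,(268.5,235),.223);b=ray(c,(267.5,284),.223);d=(b-a)[:2]
print(np.degrees(np.arctan2(d[1],d[0]))%360)
for uv,z in [((262,170),.224),((273.5,165),.205)]:
  h=ray(c,uv,z); d=(b-h)[:2]; print(h,np.degrees(np.arctan2(d[1],d[0]))%360)
for hub in [(.580,.099),(.582,.100)]:
  d=b[:2]-hub; print(np.degrees(np.arctan2(d[1],d[0]))%360)
  for th in(74.5,79): 
    u=np.radians(285.5-th); print(th,proj(c,[hub[0]+.052*np.cos(u),hub[1]+.052*np.sin(u),.223]))
E
```

```text
21.65 [0.5357 0.0559 0.1862] [179.4  -0.2  27.3] F [ 12.4 -10.1  -3.5] q [-45.   6.  39. 103.  -3.  73. -69.] g 0.0003
250 [667, 667, 667, 667, 362, 188, 189, 189, 185, 184, 177, 169, 166, 162, 152, 144, 139, 124, 756, 459, 457, 460, 454, 455]
262 [679, 675, 672, 671, 519, 193, 193, 192, 188, 441, 745, 471, 169, 165, 158, 150, 135, 128, 127, 467, 454, 437, 439, 425]
275 [679, 674, 671, 672, 713, 186, 190, 186, 183, 356, 694, 634, 163, 163, 156, 148, 141, 131, 584, 399, 398, 362, 397, 387]
204.4503089097254
[0.58161222 0.09991985 0.224     ] 207.9948292815636
[0.5831648  0.09826028 0.205     ] 204.93868700115448
207.91261618173513
74.5 [276.58054099 317.88764606]
79 [265.51344819 318.20702778]
207.8389218283898
74.5 [276.5075071  312.26771175]
79 [265.39818603 312.58778219]
```

```bash
python3 -m creep '[{"tx":0,"ty":0,"tz":0,"rx":0,"ry":0,"rz":0},{"tx":0,"ty":0,"tz":0,"rx":0,"ry":0,"rz":0},{"tx":0,"ty":0,"tz":0,"rx":0,"ry":0,"rz":0},{"tx":0,"ty":0,"tz":0,"rx":0,"ry":0,"rz":0}]'; python3 - <<'E'
from h import *
st(); print(env.sign_off())
E
```

```text
time_s: 22.15
tool_pos: [0.5357, 0.056, 0.1862]
tool_rot: [179.4, -0.2, 27.3]
force: [12.5, -9.0, -2.5]
grip_width: 0.0002
22.15 [0.5357 0.056  0.1862] [179.4  -0.2  27.3] F [12.5 -9.  -2.5] q [-45.   5.  39. 103.  -3.  73. -69.] g 0.0002
the job is handed in; nothing more can be done
None
```

The drawer is shut and the lever is held at the end of its travel. I signed off at 22 s while still pressing it; sign-off gives no verdict.

- **Drawer:** I pushed it home with the closed fingers on the bar handle. It went through the catch and stopped firmly at about 15 N. After I backed off, the pictures showed no gap, and it still looked home while I was pressing the lever.
- **Dial:** I then swept the lever clockwise to the end of its travel. An extra 3 mm of push raised the force from about 10 to 16 N with almost no movement. The position of the lever's white stripe in the wrist picture fits about 79° (1.38 rad), which is the stop. Other estimates from the tool position and camera rays gave about 76° to 81°. All are past the start of the third click at about 74.5°. The hold was steady at about 15–16 N for the last half second.
- **Other objects:** The bowl and jar looked unmoved in the later pictures. I never went near the bottle or the flask, but did not measure them again at the end.

**Mismatch with the description:** The first push missed, because the fingertips passed over the handle without touching it. Pictures and free descents put the real tips about 12 mm behind the TCP, not 25 mm ahead of it as described. I worked at lower TCP heights after that.

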